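Gauge a filter-press spindle with pitch-comb leaves

ROBOT

A 7-joint arm with a two-finger parallel gripper is mounted at the origin on the work surface. World frame = base frame: x ahead of the robot, y to its left, z up, the work surface at z = 0. Lengths are in m, angles in degrees, forces in N, time in s.
With the tool pointing down it reaches from about 0.425 to 0.875 m from the base axis. Payload 4.7 kg.
Tool frame: the origin (TCP) lies midway between the tips of the shut fingers; the grasp point (between the pads) lies 19 mm behind it; y points along the fingers, x is the direction in which the jaws open and shut, and the axes are right-handed (so a half turn about y gives the same grasp; the last joint's range is limited). The gripper opens to 87 mm and grips with 3 to 60 N. Pads are 19 mm wide; open, the fingers measure 117 mm over their backs; the gripper's body (75 mm by 190 mm) begins 51 mm behind the grasp point.
Start: joints at [-65.713, 18.392, -4.016, 83.108, 1.295, 78.541, -3.26], TCP at [0.259, 0.596, 0.223] pointing down, gripper open.
Joint ranges: [-163.93, 163.93], [-17.29, 119.83], [-79.2, 71.16], [3.27, 140.29], [-89.18, 269.18], [5.43, 117.66], [-154.24, 154.24]. Speed limits (degrees/s): [147.25, 147.25, 180, 180, 180, 180, 180].

INTERFACE

Orientations are given as [roll, pitch, yaw] about the fixed x, y, z axes, in that order (R = Rz(yaw) Ry(pitch) Rx(roll)).
In Python, from cell import env gives the robot as it stands.
- The arm moves only by the tool carry_out, never from a script. Its argument "targets" is a list of rows, each a list of 2 entries, a list of its own where there are three numbers: the shift along the tool's x, y, z in mm, then the turn, a rotation vector about the tool's x, y, z in degrees. A call has 1 to 12 rows; each row shifts and turns the commanded pose from where the row before left it, along the tool's axes as they then stand; what a row does not reach is not made up. A row lasts 1/10 s, in which the tool goes at most 50 mm and 8.59 degrees, less where a joint would pass 70% of its speed; a pose out of reach is approached as far as the arm can. A call with a gripper value outside its range is refused whole. "jaw" is the opening, from 0 (shut) to 1 (fully open), set as the call begins (left out, the last holds). The fingers move at their own pace and stop on an object; "squeeze" is the grip in N (left out, the last holds). Time passes only in rows, so rows that do not move let the fingers close. It gives the time, the measured TCP pose, the force and the opening at its end, in the units of the state.
- env.get_obs(): the state, without advancing time (a new reading comes with each control period).
- env.read_camera(name): name is "scene" or "top"; returns the picture (400x640x3 uint8, red, green, blue); there is no depth.
- env.get_calibration(name): a dict with "fx", "fy", "cx", "cy" (pixels), "D" ([k1, k2, p1, p2, k3] as OpenCV has them; the pictures are not rectified), "R" (3x3) and "t" (3): a world point X has camera coordinates R X + t. Camera axes: x right, y down, z forward; pixel columns grow to the right and rows downward; lengths in m; the calibration is good to about 2 mm. A picture is of the moment at which its call begins. get_calibration takes no time and is no camera call.
- env.sign_off(): hands the job in, once; it reports no verdict.
Trained networks look in the newest picture that a camera, given by its name, has taken for a name from the list of things; names that differ only in an ending like _2 or _b are one class to them, and where a whole thing is asked for, a point or a joint stands for the part that bears it (a point fixed in the world has none). Each returns a list of dicts, best first, with "p" (0 to 1); they miss things now and then, are a little off and sometimes report something else, mostly with a low value. They report only what shows in the picture. A call takes as long as a camera call. They do not tell look-alikes from the thing itself.
- env.outline_of(camera, label): "mask" (400x640 bool, what is visible of it) and "xy" ([column, row] in pixels, amid what is visible of it).
The state is a dict: "time_s": time; "qpos": joint angles; "joint_velocities": joint speeds; "effort": joint torques, N m; "tool_pos": TCP position; "tool_rot": TCP orientation; "force": force on the tool from outside, world axes, zero at the start; "wrist_torque": the same for the moment, N m; "grip_width": finger opening in m.
Only numpy, scipy, OpenCV 4.12 (cv2) and the standard library are available. Lean on these libraries where they do the work, as an engineer would, in place of code of your own. Each camera call takes 0.05 s, during which the arm holds its last target.

TASK

Find the thread pitch of the front filter-press spindle, the one beside the cradle's wide ledge: take the comb leaves from the tray one at a time, lay each flat on the ledge and slide its comb gently against the thread, feeling along the spindle until the teeth drop fully in or plainly do not fit; never force them. Lay a leaf that does not fit back flat in the tray before you take the next; when one fits, leave it lying flat on the ledge, comb pushed fully home in the thread, and let go. The bottles, the cap and the carton stay where they are.

Things in the scene. Friction and masses are not known exactly. Their poses are not given: they have to be found in the camera images.
- cradle: white plastic board on the bench, fixed, 268 (x) x 230 (y) x 40 mm high; three spindles lie along y, half sunk, at x = 0 (the front one, nearest the robot), 56 and 112 mm. Origin on the bench below the front spindle's axis, halfway along; x points away from the robot. The flat ledge (its top 40 mm up) runs from x = -104 to -22 mm; a leaf flat on it is level with the axes.
- home_line (a point): point on the ledge's top, 20 mm in front of the front spindle's axis (under the thread crests), halfway along the cradle; same axes as the cradle. A leaf in full mesh has its base line on the line along y through this point; stopped by the crests it stands 3.2, 3.7 or 4.7 mm further out (-x; 7, 8, 10 mm leaf). A push of 3 to 8 N is plenty; 20 N is forcing.
- spindle_1: one of three fixed steel screw spindles, 40 mm over the trapezoidal (30 degree) thread, which is 200 mm long and 3.5 to 5 mm deep. Origin on its axis, halfway along the thread; y along the axis; plain ends reach 148 mm (+y) and 122 mm (-y). Pitch 7, 8 or 10 mm, each another; neither the pitch nor where its crests lie is given. Which one lies in front differs each time.
- spindle_2: one of three fixed steel screw spindles, 40 mm over the trapezoidal (30 degree) thread, which is 200 mm long and 3.5 to 5 mm deep. Origin on its axis, halfway along the thread; y along the axis; plain ends reach 148 mm (+y) and 122 mm (-y). Pitch 7, 8 or 10 mm, each another; neither the pitch nor where its crests lie is given. Which one lies in front differs each time.
- spindle_3: one of three fixed steel screw spindles, 40 mm over the trapezoidal (30 degree) thread, which is 200 mm long and 3.5 to 5 mm deep. Origin on its axis, halfway along the thread; y along the axis; plain ends reach 148 mm (+y) and 122 mm (-y). Pitch 7, 8 or 10 mm, each another; neither the pitch nor where its crests lie is given. Which one lies in front differs each time.
- tray: shallow aluminium tray, fixed to the bench, 286 (x) x 104 (y) mm outside, walls 3 mm thick and 11 mm high, floor 3 mm; origin at the centre of its underside. The leaves lie in it in a row along x, 88 mm apart, at about x = -96, -8 and 80 mm, combs towards +x; which lies where differs each time.
- leaf_a_grip (a point): centre of the black grip bar of a flat comb leaf, 20 mm above the leaf's underside; x points from bar to comb, y along the comb, z up. Bar 14 (x) x 40 (y) x 30 mm high, from 5 to 35 mm above the underside. The base line between the teeth lies 38 mm ahead (+x) of this point; the blunt teeth stand 3 to 5 mm out beyond it. Leaves differ only in comb pitch (7, 8, 10 mm); which has which is not given.
- leaf_b_grip (a point): centre of the black grip bar of a flat comb leaf, 20 mm above the leaf's underside; x points from bar to comb, y along the comb, z up. Bar 14 (x) x 40 (y) x 30 mm high, from 5 to 35 mm above the underside. The base line between the teeth lies 38 mm ahead (+x) of this point; the blunt teeth stand 3 to 5 mm out beyond it. Leaves differ only in comb pitch (7, 8, 10 mm); which has which is not given.
- leaf_c_grip (a point): centre of the black grip bar of a flat comb leaf, 20 mm above the leaf's underside; x points from bar to comb, y along the comb, z up. Bar 14 (x) x 40 (y) x 30 mm high, from 5 to 35 mm above the underside. The base line between the teeth lies 38 mm ahead (+x) of this point; the blunt teeth stand 3 to 5 mm out beyond it. Leaves differ only in comb pitch (7, 8, 10 mm); which has which is not given.
- leaf_a_comb (a point): middle of the comb's base line (the edge between the teeth) of the leaf with leaf_a_grip, halfway up the plate: 38 mm ahead of the bar's centre, 2.5 mm above the underside; same axes. On its own thread the comb can start in when within about 1.2 mm of true along y, and is then guided by the flanks; a wrong comb slides on over the crests.
- leaf_b_comb (a point): middle of the comb's base line (the edge between the teeth) of the leaf with leaf_b_grip, halfway up the plate: 38 mm ahead of the bar's centre, 2.5 mm above the underside; same axes. On its own thread the comb can start in when within about 1.2 mm of true along y, and is then guided by the flanks; a wrong comb slides on over the crests.
- leaf_c_comb (a point): middle of the comb's base line (the edge between the teeth) of the leaf with leaf_c_grip, halfway up the plate: 38 mm ahead of the bar's centre, 2.5 mm above the underside; same axes. On its own thread the comb can start in when within about 1.2 mm of true along y, and is then guided by the flanks; a wrong comb slides on over the crests.
- leaf_a: steel comb leaf with the bar of leaf_a_grip; plate 64 (x) x 56 (y) x 5 mm, reaching 38 mm ahead of and 26 mm behind the bar's centre, about 0.14 kg, lying flat. Origin on its underside below the bar's centre, same axes.
- leaf_b: steel comb leaf with the bar of leaf_b_grip; plate 64 (x) x 56 (y) x 5 mm, reaching 38 mm ahead of and 26 mm behind the bar's centre, about 0.14 kg, lying flat. Origin on its underside below the bar's centre, same axes.
- leaf_c: steel comb leaf with the bar of leaf_c_grip; plate 64 (x) x 56 (y) x 5 mm, reaching 38 mm ahead of and 26 mm behind the bar's centre, about 0.14 kg, lying flat. Origin on its underside below the bar's centre, same axes.
- bottle_1_mid (a point): middle (35 mm up) of a small dark dropper bottle, 34 mm across, 78 mm high. Not part of the job.
- bottle_2_mid (a point): middle (35 mm up) of another such bottle. Not part of the job.
- cap_mid (a point): middle (9 mm up) of a dark brown ribbed screw cap, 38 mm across, 18 mm high. Not part of the job.
- carton_mid (a point): middle (50 mm up) of a small reagent carton, 75 x 75 x 100 mm. Not part of the job.
Things that resemble listed ones, but are neither listed nor needed, are in the scene too. What is shaped like the leaf_a but brown is not meant. What is shaped like the leaf_c but blue is not meant.

How it is judged:
By the outcome, as a careful person would: the job done as asked, in the order asked, and still so for the second after the job is handed in, with the robot touching nothing.
It also fails if it takes over 72 s, if anything falls off the work surface, if the arm or the gripper's body presses on something with over 40 N, if the wrist force passes 120 N, or if a joint passes its speed limit or range.

## Working session

There is one attempt and no reset: what is moved stays moved. The work goes in short steps, Python scripts to look and compute and a tool call to move; the robot and the scene stay as the last step left them, time stands still between calls to the robot, and variables do not carry over. Pictures are saved under pics/ and viewed, and the job is handed in when it is done.

Besides the shell and the picture viewer there is one more tool, called after "Call:" as name(argument=value, ...), one argument or row to a line, values as JSON. carry_out: Moves the arm, as the interface text tells. Its arguments: {"type":"object","properties":{"targets":{"type":"array","items":{"type":"array"}},"jaw":{"type":"number"},"squeeze":{"type":"number"}},"required":["targets"]}

```bash
ls; mkdir -p pics; python3 - <<'E'
from cell import env
import cv2,numpy as np
o=env.get_obs(); print({k:np.round(v,3).tolist() for k,v in o.items()})
for n in ("scene","top"):
    im=env.read_camera(n); cv2.imwrite(f"pics/{n}0.png",im[:,:,::-1])
    c=env.get_calibration(n); print(n,c)
E
```

```text
pics
{'time_s': 0.0, 'qpos': [-65.715, 18.439, -4.015, 83.176, 1.295, 78.541, -3.261], 'joint_velocities': [-0.059, 0.041, 0.014, 0.013, 0.027, 0.05, -0.024], 'effort': [0.0, -49.13, -0.404, -31.252, -0.064, 0.044, 0.0], 'tool_pos': [0.259, 0.596, 0.221], 'tool_rot': [-90.006, 0.111, 66.524], 'force': [0.92, -0.27, 0.579], 'wrist_torque': [0.009, 0.004, 0.006], 'grip_width': 0.087}
scene {'fx': 440.8092093869729, 'fy': 440.8092093869729, 'cx': 317.8456817645202, 'cy': 189.7130609435794, 'D': array([0.03992456, 0.        , 0.        , 0.        , 0.        ]), 'R': array([[-0.58460987,  0.81126548,  0.00892308],
       [ 0.46764605,  0.3459393 , -0.81340837],
       [-0.66297697, -0.47135372, -0.58162463]]), 't': array([ 0.33658976, -0.19010371,  1.45528286])}
top {'fx': 393.46939494342865, 'fy': 393.46939494342865, 'cx': 319.97765379705055, 'cy': 196.44315539564437, 'D': array([-0.09733161,  0.        ,  0.        ,  0.        ,  0.        ]), 'R': array([[-0.01629811, -0.99971647, -0.01735968],
       [-0.99667201,  0.01763047, -0.07958688],
       [ 0.07987037,  0.01600479, -0.99667676]]), 't': array([-9.38722362e-05,  5.45620676e-01,  9.98111859e-01])}
```

View pics/scene0.png

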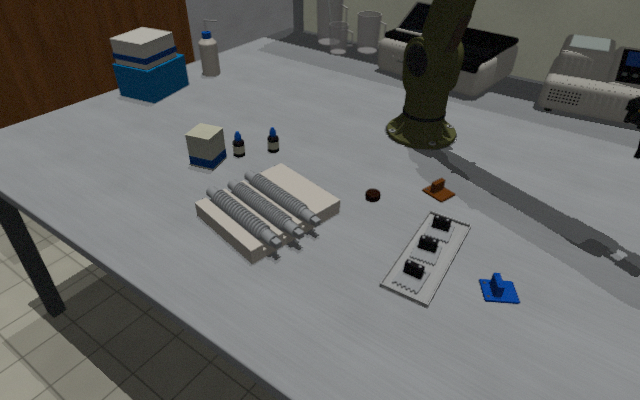

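View pics/top0.png

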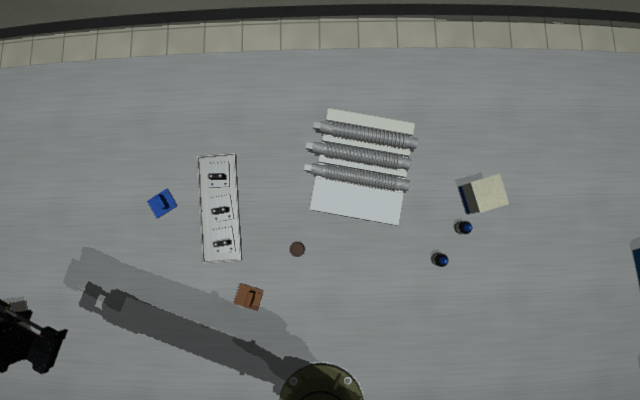

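```bash
cat > h.py <<'E'
import cv2,numpy as np
from cell import env
from scipy.spatial.transform import Rotation as Ro
def K(c): return np.array([[c['fx'],0,c['cx']],[0,c['fy'],c['cy']],[0,0,1.]])
def toplane(name,uv,z):
    c=env.get_calibration(name)
    n=cv2.undistortPoints(np.array(uv,float).reshape(-1,1,2),K(c),c['D'])[:,0]
    d=np.c_[n,np.ones(len(n))]@c['R']; o=-c['R'].T@c['t']
    s=(z-o[2])/d[:,2]; return o+s[:,None]*d
def proj(name,X):
    c=env.get_calibration(name)
    return cv2.projectPoints(np.array(X,float).reshape(-1,3),cv2.Rodrigues(c['R'])[0],c['t'],K(c),c['D'])[0][:,0]
E
python3 - <<'E'
from h import *
for cam in("top","scene"):
    im=env.read_camera(cam); np.save(f"pics/{cam}.npy",im)
    for l in("tray","leaf_a","leaf_a_grip","leaf_a_comb","cradle","spindle_1","home_line"):
        try: r=env.outline_of(cam,l)
        except Exception as e: print(l,e); continue
        for d in r:
            m=d['mask']; c=max(cv2.findContours(m.astype(np.uint8),0,2)[0],key=len) if m.any() else None
            rr=cv2.minAreaRect(c) if c is not None else None
            print(cam,l,round(d['p'],2),np.round(d['xy'],1),m.sum(),np.round(cv2.boxPoints(rr),0).tolist() if rr else None)
im=np.load("pics/top.npy")[:,:,::-1]
cv2.imwrite("pics/ta.png",cv2.resize(im[145:270,180:260],None,fx=6,fy=6,interpolation=cv2.INTER_CUBIC)[:, :])
cv2.imwrite("pics/ta.png",cv2.resize(im[148:268,190:250],None,fx=5,fy=5,interpolation=cv2.INTER_CUBIC))
cv2.imwrite("pics/tc.png",cv2.resize(im[100:230,295:425],None,fx=4.5,fy=4.5,interpolation=cv2.INTER_CUBIC))
im=np.load("pics/scene.npy")[:,:,::-1]
cv2.imwrite("pics/sa.png",cv2.resize(im[205:305,375:475],None,fx=6,fy=6,interpolation=cv2.INTER_CUBIC))
E
```

```text
top tray 0.96 [207.9 205.4] 2679 [[196.0, 154.0], [236.0, 152.0], [242.0, 261.0], [201.0, 263.0]]
top tray 0.38 [296.3 248.2] 158 [[288.0, 251.0], [294.0, 240.0], [306.0, 246.0], [301.0, 257.0]]
top leaf_a 0.87 [223.9 241.5] 519 [[210.0, 229.0], [232.0, 226.0], [235.0, 251.0], [213.0, 253.0]]
top leaf_a 0.84 [219.5 175.3] 531 [[208.0, 161.0], [229.0, 161.0], [229.0, 187.0], [208.0, 187.0]]
top leaf_a 0.64 [162.7 202.8] 491 [[146.0, 201.0], [167.0, 187.0], [178.0, 205.0], [157.0, 218.0]]
top leaf_a 0.62 [221.6 209.7] 531 [[208.0, 198.0], [230.0, 194.0], [234.0, 219.0], [213.0, 223.0]]
top leaf_a 0.58 [247.4 296.4] 607 [[232.0, 304.0], [238.0, 281.0], [264.0, 289.0], [258.0, 311.0]]
top leaf_a_grip 0.92 [218.6 240. ] 544 [[210.0, 229.0], [232.0, 227.0], [235.0, 251.0], [213.0, 254.0]]
top leaf_a_grip 0.68 [249.6 294.6] 576 [[232.0, 303.0], [239.0, 282.0], [264.0, 290.0], [257.0, 311.0]]
top leaf_a_grip 0.5 [361.2 186.4] 5387 [[308.0, 209.0], [315.0, 174.0], [404.0, 191.0], [398.0, 225.0]]
top leaf_a_comb 0.93 [223.1 239.3] 480 [[210.0, 228.0], [232.0, 226.0], [234.0, 251.0], [213.0, 25
[... 1990 characters left out ...]
] 4449 [[260.0, 173.0], [278.0, 151.0], [344.0, 203.0], [326.0, 225.0]]
scene leaf_a_comb 0.47 [244.3 216.2] 1372 [[203.0, 194.0], [214.0, 181.0], [284.0, 239.0], [273.0, 252.0]]
scene cradle 0.58 [267.6 221.4] 3942 [[261.0, 173.0], [279.0, 151.0], [344.0, 203.0], [326.0, 225.0]]
scene spindle_1 0.73 [266.6 210.5] 1356 [[224.0, 188.0], [234.0, 174.0], [308.0, 230.0], [297.0, 243.0]]
scene spindle_1 0.65 [282.6 197.1] 1157 [[242.0, 179.0], [251.0, 166.0], [323.0, 216.0], [314.0, 229.0]]
scene spindle_1 0.62 [244.  215.1] 1449 [[201.0, 195.0], [213.0, 181.0], [286.0, 238.0], [274.0, 252.0]]
scene home_line 0.78 [275.6 207.2] 4084 [[260.0, 173.0], [277.0, 151.0], [344.0, 203.0], [327.0, 225.0]]
```

View pics/ta.png

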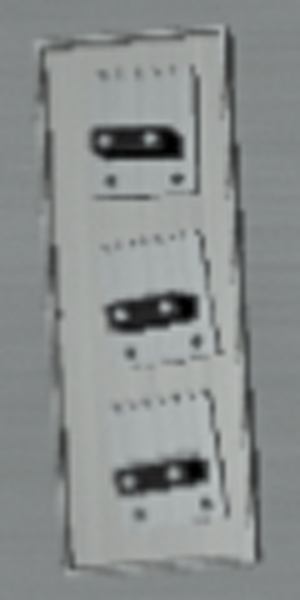

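View pics/tc.png

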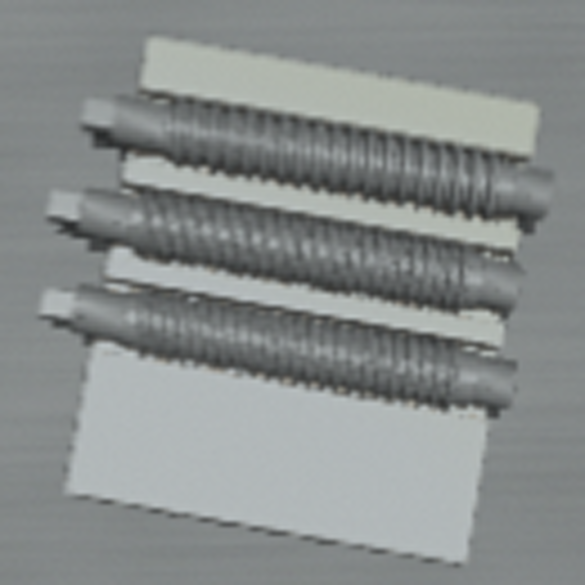

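View pics/sa.png

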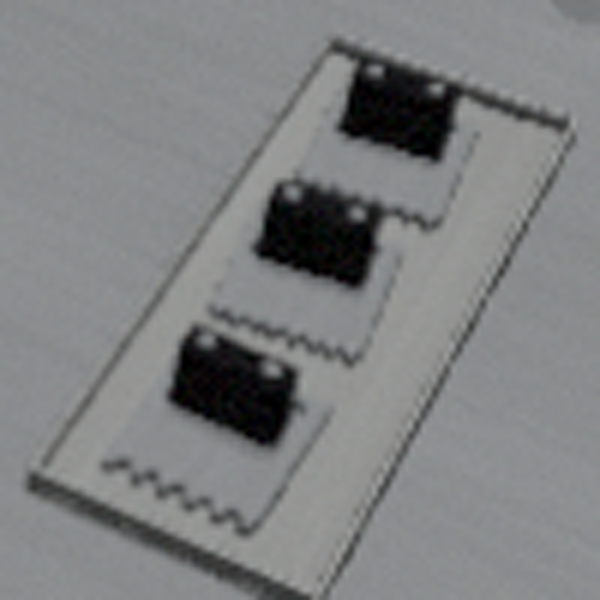

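```bash
cat > fit.py <<'E'
from h import *
from scipy.optimize import minimize
def box(x,y,yaw,z0,ex,ey,ez):
    # ex=(lo,hi)
    P=np.array([[a,b,c] for a in ex for b in ey for c in ez],float)
    R=Ro.from_euler('z',yaw,degrees=True).as_matrix()
    return P@R.T+np.array([x,y,z0])
S=8
def hullmask(name,P,off,shape):
    uv=cv2.convexHull(((proj(name,P)-off+.5)*S-.5).astype(np.float32))
    m=np.zeros((shape[0]*S,shape[1]*S),np.uint8); cv2.fillConvexPoly(m,np.round(uv).astype(np.int32),1)
    return m.reshape(shape[0],S,shape[1],S).mean((1,3))
E
python3 - <<'E'
from fit import *
top=np.load("pics/top.npy");sc=np.load("pics/scene.npy")
# cradle corners at z=.04
c=toplane("top",[[309,209],[398.5,224.7],[328,108],[414.4,122.8]],.04); print("cradle corners",np.round(c,4))
b=c[1]-c[0]; print(np.linalg.norm(b),np.degrees(np.arctan2(-b[0],b[1]))+180 )
for u,v in((0,2),(1,3)):
    d=c[v]-c[u];print(np.linalg.norm(d),np.degrees(np.arctan2(d[1],d[0])))
d=c[3]-c[2];print(np.linalg.norm(d),np.degrees(np.arctan2(d[0],-d[1])))
res={}
for n,(uv,uvs) in dict(top10=((218.5,176),(414,268)),mid=((220.5,210),(428,243)),bot=((222,243),(441,223))).items():
    data=[]
    for cam,im,q in(("top",top,uv),("scene",sc,uvs)):
        off=np.array([int(q[0])-20,int(q[1])-20]);g=im[off[1]:off[1]+40,off[0]:off[0]+40].max(2).astype(float)
        dark=(g<90).astype(np.uint8)
        k,lab,st,_=cv2.connectedComponentsWithStats(dark,connectivity=8)
        # component nearest centre & big
        j=max(range(1,k),key=lambda i:st[i,4]-3*np.hypot(st[i,0]+st[i,2]/2-20,st[i,1]+st[i,3]/2-20))
        m=(lab==j).astype(np.uint8); m=cv2.morphologyEx(m,cv2.MORPH_CLOSE,np.ones((3,3)))
        data.append((cam,off,m.astype(float))); print(n,cam,m.sum())
    p0=toplane("top",[uv],.038)[0]
    best=None
    for y0 in(-10,0,10):
        f=lambda p,dd=data:sum(((hullmask(cam,box(p[0]/1000,p[1]/1000,p[2],.003,(-.007,.007),(-.02,.02),(.005,.035)),off,(40,40))-m)**2).sum() for cam,off,m in dd)
        for dd in(data,data[:1]):
            r=minimize(lambda p:f(p,dd),[p0[0]*1e3,p0[1]*1e3,y0],method='Nelder-Mead',options=dict(initial_simplex=[[p0[0]*1e3+a,p0[1]*1e3+b,y0+cc] for a,b,cc in((0,0,0),(6,0,0),(0,6,0),(0,0,8))]))
            print(n,len(dd),np.round(r.x,1),round(r.fun,2))
E
```

```text
cradle corners [[ 0.5126  0.0188  0.04  ]
 [ 0.4688 -0.2074  0.04  ]
 [ 0.7747 -0.0343  0.04  ]
 [ 0.7316 -0.258   0.04  ]]
0.23036410254433334 349.03602831246457
0.2674878159084508 -11.44361765566514
0.2676625872147373 -10.900430247372372
0.22782811539691175 -10.917703260498145
top10 top 114
top10 scene 285
top10 2 [603.5 263.4   1.8] 42.95
top10 1 [6.036e+02 2.600e+02 6.000e-01] 7.08
top10 2 [6.036e+02 2.633e+02 2.000e-01] 42.95
top10 1 [ 6.035e+02  2.600e+02 -2.000e-01] 7.14
top10 2 [ 6.033e+02  2.634e+02 -6.000e-01] 44.02
top10 1 [ 6.036e+02  2.600e+02 -5.000e-01] 7.02
mid top 101
mid scene 279
mid 2 [513.3 255.4   8.7] 43.41
mid 1 [514.7 252.5   8.4] 7.64
mid 2 [513.4 255.3   9.9] 42.76
mid 1 [514.9 252.8   8.5] 8.34
mid 2 [513.3 255.1  10.4] 43.02
mid 1 [514.6 252.7   8.1] 8.19
bot top 90
bot scene 276
bot 2 [428.1 250.3   8.4] 53.76
bot 1 [429.  247.7   7.7] 7.24
bot 2 [428.  250.2   7.4] 54.55
bot 1 [429.4 247.3   8.6] 6.91Traceback (most recent call last):
  File "<stdin>", line 25, in <module>
    res = _minimize_neldermead(fun, x0, args, callback, bounds=bounds,
                               **options)
    fxr = func(xr)
    fx = function(np.copy(x), *(wrapper_args + args))
  File "<stdin>", line 25, in <lambda>
  File "<stdin>", line 23, in <lambda>
  File "<stdin>", line 23, in <genexpr>
  File "fit.py", line 10, in hullmask
    uv=cv2.convexHull(((proj(name,P)-off+.5)*S-.5).astype(np.float32))
                        ~~~~^^^^^^^^
  File "h.py", line 11, in proj
    c=env.get_calibration(name)
ValueError: time passes only in moves, steps and waits
```

```bash
cat > cal.py <<'E'
from cell import env
import pickle
pickle.dump({n:env.get_calibration(n) for n in("top","scene")},open("cal.pkl","wb"))
E
python3 cal.py; sed -i 's/env.get_calibration(name)/CAL[name]/' h.py; sed -i '1i import pickle\nCAL=pickle.load(open("cal.pkl","rb"))' h.py
cat > crad.py <<'E'
from h import *
O=np.array([.5925,-.1145,0]);YAW=-11.05
RC=Ro.from_euler('z',YAW,degrees=True).as_matrix()
def cw(P): return np.atleast_2d(P)@RC.T+O
E
python3 - <<'E'
from crad import *
ims={n:np.load(f"pics/{n}.npy").mean(2).astype(np.float32) for n in("top","scene")}
ys=np.linspace(-.085,.085,341)
for i,xa in enumerate((0,.056,.112)):
  for cam in("top","scene"):
    tot={}
    for ang in np.radians(range(20,170,6)):
        P=np.c_[xa-.019*np.cos(ang)*np.ones_like(ys),ys,np.full_like(ys,.04+.019*np.sin(ang))]
        uv=proj(cam,cw(P)).astype(np.float32)
        s=cv2.remap(ims[cam],uv[:,0][None],uv[:,1][None],cv2.INTER_CUBIC)[0].astype(float)
        s-=np.polyval(np.polyfit(ys,s,4),ys); s*=np.hanning(len(s))
        for p in np.arange(6,11.6,.1):
            tot[round(p,1)]=tot.get(round(p,1),0)+abs((s*np.exp(2j*np.pi*ys/(p/1000))).sum())**2
    t=sorted(tot,key=tot.get)[::-1]; m=np.mean(list(tot.values()))
    print(i,cam,[(p,round(tot[p]/m,1)) for p in t[:4]],"7/8/10:",[round(max(tot[round(q+d,1)] for d in(-.1,0,.1))/m,1) for q in(7,8,10)])
L=dict(top10=(.6036,.260,0),mid=(.5147,.2527,8.4),bot=(.4292,.2475,8))
for n,(x,y,yw) in L.items():
  R=Ro.from_euler('z',yw,degrees=True).as_matrix()
  for cam in("top","scene"):
    tot={};yy=np.linspace(-.027,.027,109)
    for dx in np.arange(.035,.045,.001):
        P=np.c_[np.full_like(yy,dx),yy,np.full_like(yy,.006)]@R.T+[x,y,0]
        uv=proj(cam,P).astype(np.float32)
        s=cv2.remap(ims[cam],uv[:,0][None],uv[:,1][None],cv2.INTER_CUBIC)[0].astype(float)
        s-=np.polyval(np.polyfit(yy,s,2),yy); s*=np.hanning(len(s))
        for p in np.arange(6,12,.1): tot[round(p,1)]=tot.get(round(p,1),0)+abs((s*np.exp(2j*np.pi*yy/(p/1000))).sum())**2
    t=sorted(tot,key=tot.get)[::-1]; m=np.mean(list(tot.values()))
    print(n,cam,[(p,round(tot[p]/m,1)) for p in t[:2]],[round(tot[float(q)]/m,2) for q in(7,8,10)])
E
```

```text
0 top [(np.float64(8.0), np.float64(4.7)), (np.float64(8.1), np.float64(4.5)), (np.float64(7.9), np.float64(4.3)), (np.float64(8.2), np.float64(3.7))] 7/8/10: [np.float64(2.7), np.float64(4.7), np.float64(0.4)]
0 scene [(np.float64(8.1), np.float64(8.2)), (np.float64(8.0), np.float64(7.9)), (np.float64(8.2), np.float64(7.4)), (np.float64(7.9), np.float64(6.3))] 7/8/10: [np.float64(0.0), np.float64(8.2), np.float64(0.1)]
1 top [(np.float64(9.3), np.float64(5.5)), (np.float64(9.4), np.float64(5.5)), (np.float64(9.5), np.float64(5.1)), (np.float64(9.2), np.float64(5.1))] 7/8/10: [np.float64(1.6), np.float64(0.0), np.float64(1.7)]
1 scene [(np.float64(7.1), np.float64(8.0)), (np.float64(7.0), np.float64(7.7)), (np.float64(7.2), np.float64(6.4)), (np.float64(6.9), np.float64(5.5))] 7/8/10: [np.float64(8.0), np.float64(0.2), np.float64(1.0)]
2 top [(np.float64(10.0), np.float64(6.0)), (np.float64(10.1), np.float64(6.0)), (np.float64(9.9), np.float64(5.6)), (np.float64(10.2), np.float64(5.5))] 7/8/10: [np.float64(0.0), np.float64(0.1), np.float64(6.0)]
2 scene [(np.float64(10.1), np.float64
[... 306 characters left out ...]
t64(2.15)]
top10 scene [(np.float64(9.9), np.float64(2.3)), (np.float64(10.0), np.float64(2.3))] [np.float64(0.02), np.float64(0.24), np.float64(2.26)]
mid top [(np.float64(7.2), np.float64(2.5)), (np.float64(7.1), np.float64(2.5))] [np.float64(2.36), np.float64(1.3), np.float64(0.58)]
mid scene [(np.float64(7.1), np.float64(2.6)), (np.float64(7.0), np.float64(2.6))] [np.float64(2.56), np.float64(1.13), np.float64(0.63)]
bot top [(np.float64(8.1), np.float64(3.1)), (np.float64(8.0), np.float64(3.1))] [np.float64(0.75), np.float64(3.08), np.float64(0.33)]
bot scene [(np.float64(11.9), np.float64(2.1)), (np.float64(11.8), np.float64(2.1))] [np.float64(0.41), np.float64(1.47), np.float64(0.72)]
```

```bash
cat > plan.py <<'E'
from h import *
import sys
def cur():
    o=env.get_obs(); return o
def plan(o,goal,yaw,n):
    p=np.array(o['tool_pos']);R=Ro.from_euler('xyz',o['tool_rot'],degrees=True)
    G=Ro.from_euler('xyz',[-90,0,yaw],degrees=True)
    rv=(R.inv()*G).as_rotvec(degrees=True)/n
    d=(np.array(goal)-p)/n; out=[]
    for i in range(n):
        s=R.inv().apply(d)*1000
        out.append([np.round(s,1).tolist(),np.round(rv,2).tolist()]); R=R*Ro.from_rotvec(rv,degrees=True)
    return out
def show(o):
    print({k:np.round(o[k],4).tolist() for k in("time_s","tool_pos","tool_rot","force","grip_width","qpos")})
if __name__=="__main__":
    a=[float(x) for x in sys.argv[1:]]
    o=cur(); show(o)
    if len(a)>3:
        print(str(plan(o,a[:3],a[3],int(a[4]))).replace(' ',''))
E
python3 plan.py .429 .2475 .10 8 9
```

```text
{'time_s': 0.9, 'tool_pos': [0.259, 0.5962, 0.2226], 'tool_rot': [-90.0034, -0.0048, 66.5198], 'force': [-0.5675, -0.3922, -0.0683], 'grip_width': 0.0866, 'qpos': [-65.7121, 18.3908, -4.0156, 83.1083, 1.2955, 78.5413, -3.2608]}
[[[-28.0,13.6,-32.8],[0.0,6.5,0.0]],[[-24.1,13.6,-35.7],[0.0,6.5,0.0]],[[-19.9,13.6,-38.2],[0.0,6.5,0.0]],[[-15.5,13.6,-40.2],[0.0,6.5,0.0]],[[-10.8,13.6,-41.7],[0.0,6.5,0.0]],[[-6.0,13.6,-42.7],[0.0,6.5,0.0]],[[-1.1,13.6,-43.1],[0.0,6.5,0.0]],[[3.7,13.6,-42.9],[0.0,6.5,0.0]],[[8.6,13.6,-42.2],[0.0,6.5,0.0]]]
```

Call:
carry_out(
  targets=[
    [[-28, 13.6, -32.8], [0, 6.5, 0]],
    [[-24.1, 13.6, -35.7], [0, 6.5, 0]],
    [[-19.9, 13.6, -38.2], [0, 6.5, 0]],
    [[-15.5, 13.6, -40.2], [0, 6.5, 0]],
    [[-10.8, 13.6, -41.7], [0, 6.5, 0]],
    [[-6, 13.6, -42.7], [0, 6.5, 0]],
    [[-1.1, 13.6, -43.1], [0, 6.5, 0]],
    [[3.7, 13.6, -42.9], [0, 6.5, 0]],
    [[8.6, 13.6, -42.2], [0, 6.5, 0]],
    [[0, 0, 0], [0, 0, 0]],
  ],
  jaw=0.5,
  squeeze=25,
)

```text
time_s: 1.9
tool_pos: [0.4309, 0.2404, 0.0987]
tool_rot: [-90.2, 0.1, 7.3]
force: [-1.1, 0.4, -0.4]
grip_width: 0.0433
```

```bash
python3 plan.py .429 .2475 .013 8 3; python3 - <<'E'
from h import *
a=env.read_camera("top");b=env.read_camera("scene")
im=np.hstack([cv2.resize(a[190:290,180:280],None,fx=4,fy=4,interpolation=2),cv2.resize(b[180:280,370:470],None,fx=4,fy=4,interpolation=2)])
cv2.imwrite("pics/g1.png",im[:,:,::-1])
E
```

```text
{'time_s': 1.9, 'tool_pos': [0.4309, 0.2404, 0.0987], 'tool_rot': [-90.2272, 0.0992, 7.349], 'force': [-1.0702, 0.4243, -0.3887], 'grip_width': 0.0433, 'qpos': [-46.3486, 5.2209, 14.6775, 113.8946, -1.3176, 61.2445, -23.7423]}
[[[-0.3,28.5,2.5],[0.08,-0.22,-0.03]],[[-0.3,28.5,2.5],[0.08,-0.22,-0.03]],[[-0.3,28.5,2.5],[0.08,-0.22,-0.03]]]
```

View pics/g1.png

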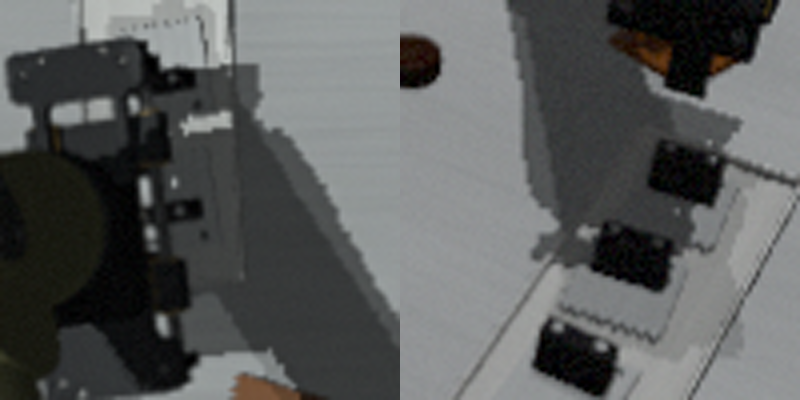

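Call:
carry_out(
  targets=[
    [[0, 0, 0], [0, 0, 0]],
  ],
)

```text
time_s: 2.1
tool_pos: [0.4288, 0.249, 0.1006]
tool_rot: [-89.9, -0.0, 8.1]
force: [-0.3, 0.4, 0.2]
grip_width: 0.0435
```

```bash
python3 plan.py .429 .2475 .014 8 3
```

```text
{'time_s': 2.1, 'tool_pos': [0.4288, 0.249, 0.1006], 'tool_rot': [-89.9423, -0.0391, 8.139], 'force': [-0.2837, 0.4278, 0.1994], 'grip_width': 0.0435, 'qpos': [-46.6651, 5.2063, 14.1538, 113.6426, -1.4916, 61.2571, -23.7122]}
[[[-0.0,28.9,-0.5],[-0.02,0.05,0.01]],[[-0.0,28.9,-0.5],[-0.02,0.05,0.01]],[[-0.0,28.9,-0.5],[-0.02,0.05,0.01]]]
```

Call:
carry_out(
  targets=[
    [[0, 30, 0], [0, 0, 0]],
    [[0, 30, 0], [0, 0, 0]],
    [[0, 20, 0], [0, 0, 0]],
    [[0, 7, 0], [0, 0, 0]],
    [[0, 0, 0], [0, 0, 0]],
    [[0, 0, 0], [0, 0, 0]],
  ],
)

```text
time_s: 2.7
tool_pos: [0.4297, 0.2488, 0.0142]
tool_rot: [-89.9, -0.1, 8.1]
force: [0.4, -0.6, 0.4]
grip_width: 0.0435
```

Call:
carry_out(
  targets=[
    [[0, 0, 0], [0, 0, 0]],
    [[0, 0, 0], [0, 0, 0]],
    [[0, 0, 0], [0, 0, 0]],
    [[0, 0, 0], [0, 0, 0]],
    [[0, 0, 0], [0, 0, 0]],
  ],
  jaw=0,
  squeeze=30,
)

```text
time_s: 3.2
tool_pos: [0.4292, 0.2477, 0.0134]
tool_rot: [-90.0, -0.0, 8.0]
force: [-0.3, 0.1, 0.1]
grip_width: 0.0135
```

Call:
carry_out(
  targets=[
    [[0, -10, 0], [0, 0, 0]],
    [[0, -25, 0], [0, 0, 0]],
    [[0, -40, 0], [0, 0, 0]],
    [[0, -40, 0], [0, 0, 0]],
    [[0, 0, 0], [0, 0, 0]],
    [[0, 0, 0], [0, 0, 0]],
  ],
)

```text
time_s: 3.8
tool_pos: [0.4295, 0.248, 0.1293]
tool_rot: [-89.9, -0.1, 8.0]
force: [0.1, -0.1, -2.2]
grip_width: 0.0138
```

```bash
python3 plan.py .529 -.1 .128 -11 9; python3 - <<'E'
from h import *
a=env.read_camera("top");b=env.read_camera("scene")
im=np.hstack([cv2.resize(a[190:290,180:280],None,fx=4,fy=4,interpolation=2),cv2.resize(b[160:260,370:470],None,fx=4,fy=4,interpolation=2)])
cv2.imwrite("pics/g2.png",im[:,:,::-1])
E
```

```text
{'time_s': 3.8, 'tool_pos': [0.4295, 0.248, 0.1293], 'tool_rot': [-89.9218, -0.1093, 8.0166], 'force': [0.1265, -0.1302, -2.2412], 'grip_width': 0.0138, 'qpos': [-46.9538, 3.3531, 14.3995, 111.9743, -0.9507, 64.6489, -24.156]}
[[[5.6,0.1,-39.8],[-0.01,2.11,0.01]],[[7.0,0.1,-39.6],[-0.01,2.11,0.01]],[[8.5,0.1,-39.3],[-0.01,2.11,0.01]],[[9.9,0.1,-39.0],[-0.01,2.11,0.01]],[[11.4,0.1,-38.6],[-0.01,2.11,0.01]],[[12.8,0.1,-38.1],[-0.01,2.11,0.01]],[[14.2,0.1,-37.6],[-0.01,2.11,0.01]],[[15.5,0.1,-37.1],[-0.01,2.11,0.01]],[[16.9,0.1,-36.5],[-0.01,2.11,0.01]]]
```

View pics/g2.png

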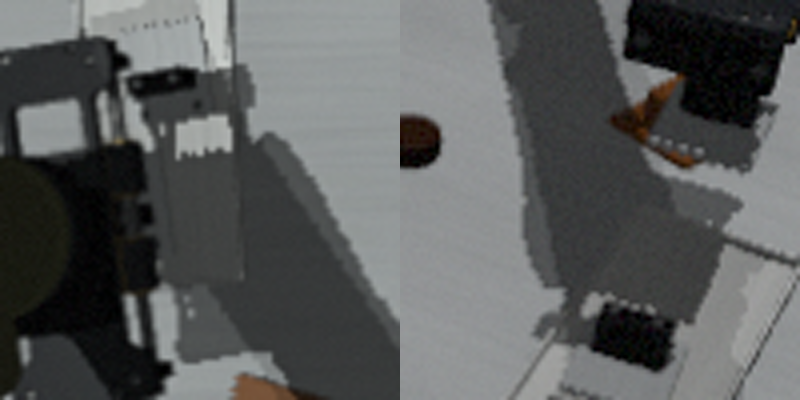

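```bash
python3 plan.py .5238 -.1011 .12 -11 9
```

```text
{'time_s': 3.9, 'tool_pos': [0.4281, 0.247, 0.1271], 'tool_rot': [-90.0612, 0.1162, 8.0151], 'force': [-1.0981, -0.6994, -1.6028], 'grip_width': 0.0141, 'qpos': [-46.9473, 3.4876, 14.3929, 112.1184, -0.9507, 64.6374, -24.1555]}
[[[5.1,0.8,-39.8],[0.01,2.11,-0.01]],[[6.6,0.8,-39.6],[0.01,2.11,-0.01]],[[8.1,0.8,-39.3],[0.01,2.11,-0.01]],[[9.5,0.8,-39.0],[0.01,2.11,-0.01]],[[10.9,0.8,-38.6],[0.01,2.11,-0.01]],[[12.3,0.8,-38.2],[0.01,2.11,-0.01]],[[13.7,0.8,-37.7],[0.01,2.11,-0.01]],[[15.1,0.8,-37.2],[0.01,2.11,-0.01]],[[16.5,0.8,-36.6],[0.01,2.11,-0.01]]]
```

Call:
carry_out(
  targets=[
    [[5.1, 0.8, -39.8], [0, 2.11, 0]],
    [[6.6, 0.8, -39.6], [0, 2.11, 0]],
    [[8.1, 0.8, -39.3], [0, 2.11, 0]],
    [[9.5, 0.8, -39], [0, 2.11, 0]],
    [[10.9, 0.8, -38.6], [0, 2.11, 0]],
    [[12.3, 0.8, -38.2], [0, 2.11, 0]],
    [[13.7, 0.8, -37.7], [0, 2.11, 0]],
    [[15.1, 0.8, -37.2], [0, 2.11, 0]],
    [[16.5, 0.8, -36.6], [0, 2.11, 0]],
    [[0, 0, 0], [0, 0, 0]],
    [[0, 0, 0], [0, 0, 0]],
    [[0, 0, 0], [0, 0, 0]],
  ],
)

```text
time_s: 5.1
tool_pos: [0.5238, -0.0993, 0.1197]
tool_rot: [-90.0, 0.2, -10.9]
force: [-0.7, 0.2, -2.2]
grip_width: 0.0134
```

```bash
python3 plan.py .5238 -.1011 .053 -11 3;python3 - <<'E'
from h import *
a=env.read_camera("top");b=env.read_camera("scene")
im=np.hstack([cv2.resize(a[130:230,300:400],None,fx=4,fy=4,interpolation=2),cv2.resize(b[130:230,245:345],None,fx=4,fy=4,interpolation=2)])
cv2.imwrite("pics/g3.png",im[:,:,::-1])
E
```

```text
{'time_s': 5.1, 'tool_pos': [0.5238, -0.0993, 0.1197], 'tool_rot': [-89.9942, 0.1527, -10.8845], 'force': [-0.7042, 0.1847, -2.1942], 'grip_width': 0.0134, 'qpos': [-23.6085, 9.5147, 34.5651, 108.0841, -5.9797, 64.3332, 2.3143]}
[[[0.2,22.2,-0.6],[-0.0,0.04,-0.05]],[[0.2,22.2,-0.6],[-0.0,0.04,-0.05]],[[0.1,22.2,-0.6],[-0.0,0.04,-0.05]]]
```

View pics/g3.png

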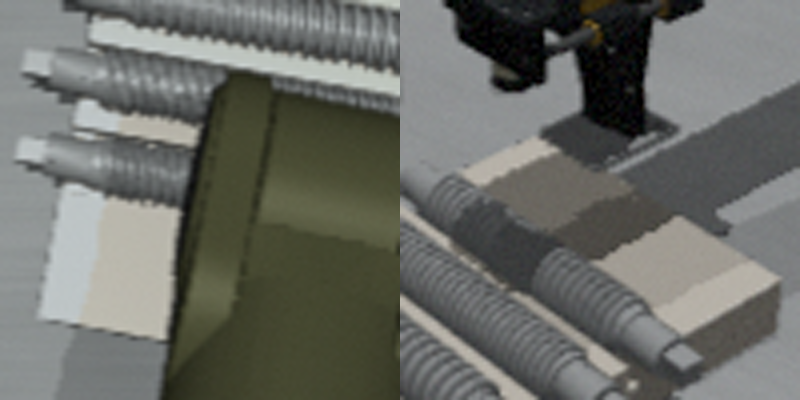

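Call:
carry_out(
  targets=[
    [[0, 30, 0], [0, 0, 0]],
    [[0, 25, 0], [0, 0, 0]],
    [[0, 10, 0], [0, 0, 0]],
    [[0, 2, 0], [0, 0, 0]],
    [[0, 0, 0], [0, 0, 0]],
    [[0, 0, 0], [0, 0, 0]],
    [[0, 0, 0], [0, 0, 0]],
  ],
)

```text
time_s: 5.9
tool_pos: [0.5257, -0.1006, 0.0551]
tool_rot: [-90.0, -0.1, -11.0]
force: [-0.4, 0.1, -1.9]
grip_width: 0.0136
```

Call:
carry_out(
  targets=[
    [[0, 0.5, 0], [0, 0, 0]],
    [[0, 0.5, 0], [0, 0, 0]],
    [[0, 0.5, 0], [0, 0, 0]],
    [[0, 0, 0], [0, 0, 0]],
    [[0, 0, 0], [0, 0, 0]],
  ],
)

```text
time_s: 6.4
tool_pos: [0.5247, -0.1006, 0.0524]
tool_rot: [-90.0, 0.0, -11.0]
force: [0.9, -0.2, -0.4]
grip_width: 0.0137
```

Call:
carry_out(
  targets=[
    [[0, 0.5, 0], [0, 0, 0]],
    [[0, 0, 0], [0, 0, 0]],
    [[0, 0, 0], [0, 0, 0]],
  ],
)

```text
time_s: 6.7
tool_pos: [0.5247, -0.1006, 0.0519]
tool_rot: [-90.0, 0.0, -11.0]
force: [0.8, -0.6, -0.7]
grip_width: 0.0138
```

Call:
carry_out(
  targets=[
    [[0, 0.5, 0], [0, 0, 0]],
    [[0, 0.5, 0], [0, 0, 0]],
    [[0, 0, 0], [0, 0, 0]],
    [[0, 0, 0], [0, 0, 0]],
  ],
)

```text
time_s: 7.1
tool_pos: [0.5247, -0.1006, 0.0509]
tool_rot: [-90.0, 0.0, -11.0]
force: [-0.2, -0.0, -2.2]
grip_width: 0.014
```

Call:
carry_out(
  targets=[
    [[0, 0.5, 0], [0, 0, 0]],
    [[0, 0, 0], [0, 0, 0]],
    [[0, 0, 0], [0, 0, 0]],
  ],
)

```text
time_s: 7.4
tool_pos: [0.5248, -0.1006, 0.0505]
tool_rot: [-90.0, -0.0, -11.0]
force: [0.1, -0.7, -1.5]
grip_width: 0.0141
```

Call:
carry_out(
  targets=[
    [[0, 0.5, 0], [0, 0, 0]],
    [[0, 0, 0], [0, 0, 0]],
    [[0, 0, 0], [0, 0, 0]],
  ],
)

```text
time_s: 7.7
tool_pos: [0.5248, -0.1006, 0.0504]
tool_rot: [-90.0, 0.0, -11.0]
force: [-2.8, 1.1, 5.6]
grip_width: 0.0138
```

Call:
carry_out(
  targets=[
    [[0, 0.5, 0], [0, 0, 0]],
    [[0, 0, 0], [0, 0, 0]],
    [[0, 0, 0], [0, 0, 0]],
  ],
)

```text
time_s: 8.0
tool_pos: [0.5248, -0.1006, 0.0504]
tool_rot: [-90.0, 0.0, -11.0]
force: [-4.3, 1.2, 8.9]
grip_width: 0.0139
```

Call:
carry_out(
  targets=[
    [[0, -0.6, 0], [0, 0, 0]],
    [[2, 0, 0], [0, 0, 0]],
    [[2, 0, 0], [0, 0, 0]],
    [[1, 0, 0], [0, 0, 0]],
    [[0, 0, 0], [0, 0, 0]],
    [[0, 0, 0], [0, 0, 0]],
  ],
)

```text
time_s: 8.6
tool_pos: [0.5283, -0.1013, 0.0504]
tool_rot: [-90.0, 0.2, -11.0]
force: [-6.5, 1.2, 10.4]
grip_width: 0.0138
```

Call:
carry_out(
  targets=[
    [[0.5, 0, 0], [0, 0, 0]],
    [[0.5, 0, 0], [0, 0, 0]],
    [[0, 0, 0], [0, 0, 0]],
    [[0, 0, 0], [0, 0, 0]],
  ],
)

```text
time_s: 9.0
tool_pos: [0.5283, -0.1012, 0.0504]
tool_rot: [-89.9, 0.3, -11.0]
force: [-10.1, 2.1, 12.4]
grip_width: 0.0138
```

Call:
carry_out(
  targets=[
    [[0.5, 0, 0], [0, 0, 0]],
    [[0, 0, 0], [0, 0, 0]],
    [[0, 0, 0], [0, 0, 0]],
  ],
)

```text
time_s: 9.3
tool_pos: [0.5297, -0.1015, 0.0504]
tool_rot: [-90.0, 0.2, -11.0]
force: [-8.2, 0.4, 10.1]
grip_width: 0.0138
```

Call:
carry_out(
  targets=[
    [[0, -0.6, 0], [0, 0, 0]],
    [[0, 0, 0], [0, 0, 0]],
    [[0, 0, 0], [0, 0, 0]],
  ],
)

```text
time_s: 9.6
tool_pos: [0.5314, -0.1018, 0.0504]
tool_rot: [-90.0, -0.0, -11.0]
force: [-0.2, 0.4, -0.6]
grip_width: 0.0142
```

```bash
python3 - <<'E'
from plan import *
from crad import *
show(cur()); print((RC.T@(np.array(cur()['tool_pos'])-O))*1000)
b=env.read_camera("scene")
cv2.imwrite("pics/g4.png",cv2.resize(b[140:230,240:340],None,fx=6,fy=6,interpolation=2)[:,:,::-1])
E
```

```text
{'time_s': 9.6, 'tool_pos': [0.5314, -0.1018, 0.0504], 'tool_rot': [-90.0072, -0.0286, -10.9654], 'force': [-0.1724, 0.3873, -0.5665], 'grip_width': 0.0142, 'qpos': [-21.7239, 15.6573, 33.7224, 110.7035, -10.3331, 56.5771, 5.7707]}
[-62.43477888   0.69646195  50.43725676]
```

View pics/g4.png

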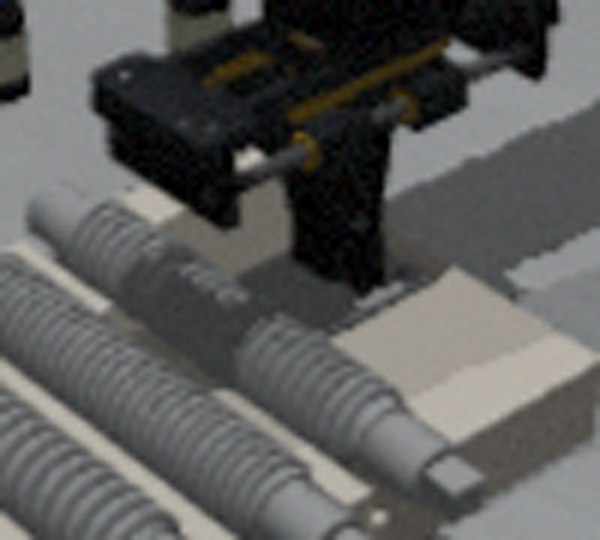

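Call:
carry_out(
  targets=[
    [[0.5, 0, 0], [0, 0, 0]],
    [[0, 0, 0], [0, 0, 0]],
    [[0, 0, 0], [0, 0, 0]],
  ],
)

```text
time_s: 9.95
tool_pos: [0.5316, -0.102, 0.0505]
tool_rot: [-90.0, -0.0, -11.0]
force: [-0.0, -0.4, -1.9]
grip_width: 0.0135
```

Call:
carry_out(
  targets=[
    [[0.5, 0, 0], [0, 0, 0]],
    [[0, 0, 0], [0, 0, 0]],
    [[0, 0, 0], [0, 0, 0]],
  ],
)

```text
time_s: 10.25
tool_pos: [0.5321, -0.1021, 0.0506]
tool_rot: [-90.0, -0.0, -11.0]
force: [-0.0, 0.4, -1.1]
grip_width: 0.0139
```

Call:
carry_out(
  targets=[
    [[0.5, 0, 0], [0, 0, 0]],
    [[0, 0, 0], [0, 0, 0]],
    [[0, 0, 0], [0, 0, 0]],
  ],
)

```text
time_s: 10.55
tool_pos: [0.5326, -0.1021, 0.0507]
tool_rot: [-90.0, -0.0, -11.0]
force: [-0.4, 1.3, -0.8]
grip_width: 0.0137
```

Call:
carry_out(
  targets=[
    [[0.5, 0.2, 0], [0, 0, 0]],
    [[0, 0, 0], [0, 0, 0]],
    [[0, 0, 0], [0, 0, 0]],
  ],
)

```text
time_s: 10.85
tool_pos: [0.5331, -0.1022, 0.0505]
tool_rot: [-90.0, -0.0, -11.0]
force: [-0.1, 0.3, -1.7]
grip_width: 0.014
```

Call:
carry_out(
  targets=[
    [[0.5, 0, 0], [0, 0, 0]],
    [[0, 0, 0], [0, 0, 0]],
    [[0, 0, 0], [0, 0, 0]],
  ],
)

```text
time_s: 11.15
tool_pos: [0.5333, -0.1022, 0.0505]
tool_rot: [-90.0, 0.0, -11.0]
force: [-1.2, 0.7, 0.5]
grip_width: 0.0137
```

Call:
carry_out(
  targets=[
    [[0.5, 0, 0], [0, 0, 0]],
    [[0, 0, 0], [0, 0, 0]],
    [[0, 0, 0], [0, 0, 0]],
  ],
)

```text
time_s: 11.45
tool_pos: [0.5337, -0.1022, 0.0504]
tool_rot: [-90.0, 0.0, -11.0]
force: [-2.7, 0.9, 1.8]
grip_width: 0.0139
```

Call:
carry_out(
  targets=[
    [[0.5, 0, 0], [0, 0, 0]],
    [[0, 0, 0], [0, 0, 0]],
    [[0, 0, 0], [0, 0, 0]],
  ],
)

```text
time_s: 11.75
tool_pos: [0.5341, -0.1022, 0.0504]
tool_rot: [-90.0, 0.1, -11.0]
force: [-4.8, 1.7, 3.1]
grip_width: 0.0137
```

Call:
carry_out(
  targets=[
    [[0.5, 0, 0], [0, 0, 0]],
    [[0, 0, 0], [0, 0, 0]],
    [[0, 0, 0], [0, 0, 0]],
  ],
)

```text
time_s: 12.05
tool_pos: [0.5344, -0.1022, 0.0505]
tool_rot: [-90.0, 0.1, -11.0]
force: [-5.2, 2.4, 5.6]
grip_width: 0.0134
```

Call:
carry_out(
  targets=[
    [[0.5, 0, 0], [0, 0, 0]],
    [[0, 0, 0], [0, 0, 0]],
    [[0, 0, 0], [0, 0, 0]],
  ],
)

```text
time_s: 12.35
tool_pos: [0.5345, -0.1022, 0.0505]
tool_rot: [-90.0, 0.1, -11.0]
force: [-7.3, 3.2, 4.8]
grip_width: 0.0138
```

Call:
carry_out(
  targets=[
    [[-0.4, 0, 0.7], [0, 0, 0]],
    [[0, 0, 0], [0, 0, 0]],
    [[0, 0, 0], [0, 0, 0]],
  ],
)

```text
time_s: 12.65
tool_pos: [0.5346, -0.1021, 0.0504]
tool_rot: [-90.0, 0.1, -11.0]
force: [-5.9, 1.8, 4.0]
grip_width: 0.0137
```

Call:
carry_out(
  targets=[
    [[0, 0, 0.7], [0, 0, 0]],
    [[0, 0, 0], [0, 0, 0]],
    [[0, 0, 0], [0, 0, 0]],
  ],
)

```text
time_s: 12.95
tool_pos: [0.5346, -0.102, 0.0505]
tool_rot: [-90.0, 0.1, -11.0]
force: [-5.7, 1.1, 4.2]
grip_width: 0.0136
```

```bash
cat > cc.py <<'E'
from plan import *
from crad import *
o=cur();show(o); print("cradle mm",np.round((RC.T@(np.array(o['tool_pos'])-O))*1000,2),"F",np.round(RC.T@o['force'],1))
E
python3 cc.py
```

```text
{'time_s': 12.95, 'tool_pos': [0.5346, -0.102, 0.0505], 'tool_rot': [-90.0432, 0.0766, -11.0128], 'force': [-5.6515, 1.1453, 4.2239], 'grip_width': 0.0136, 'qpos': [-21.6044, 16.1424, 33.6726, 110.1655, -10.5615, 56.8188, 5.8388]}
cradle mm [-59.21   1.13  50.45] F [-5.8  0.   4.2]
```

Call:
carry_out(
  targets=[
    [[0, 0, 0.7], [0, 0, 0]],
    [[0, 0, 0], [0, 0, 0]],
    [[0, 0, 0], [0, 0, 0]],
  ],
)

```text
time_s: 13.25
tool_pos: [0.5347, -0.102, 0.0505]
tool_rot: [-90.1, 0.1, -11.0]
force: [-5.3, -0.9, 4.7]
grip_width: 0.0137
```

Call:
carry_out(
  targets=[
    [[0, 0, 0.7], [0, 0, 0]],
    [[0, 0, 0], [0, 0, 0]],
    [[0, 0, 0], [0, 0, 0]],
  ],
)

```text
time_s: 13.55
tool_pos: [0.5347, -0.1019, 0.0505]
tool_rot: [-90.1, 0.1, -11.1]
force: [-5.8, -1.5, 3.6]
grip_width: 0.0138
```

```bash
python3 cc.py
```

```text
{'time_s': 13.55, 'tool_pos': [0.5347, -0.1019, 0.0505], 'tool_rot': [-90.1214, 0.0628, -11.0608], 'force': [-5.776, -1.4715, 3.5785], 'grip_width': 0.0138, 'qpos': [-21.6902, 16.1429, 33.6942, 110.1658, -10.4764, 56.8005, 5.6792]}
cradle mm [-59.13   1.26  50.48] F [-5.4 -2.6  3.6]
```

Call:
carry_out(
  targets=[
    [[0, 0, 1], [0, 0, 0]],
    [[0, 0, 0], [0, 0, 0]],
    [[0, 0, 0], [0, 0, 0]],
  ],
)

```text
time_s: 13.85
tool_pos: [0.5347, -0.1018, 0.0505]
tool_rot: [-90.2, 0.1, -11.1]
force: [-5.2, -4.4, 4.1]
grip_width: 0.0139
```

Call:
carry_out(
  targets=[
    [[0, 0, 1], [0, 0, 0]],
    [[0, 0, 0], [0, 0, 0]],
    [[0, 0, 0], [0, 0, 0]],
  ],
)

```text
time_s: 14.15
tool_pos: [0.5348, -0.1016, 0.0505]
tool_rot: [-90.2, 0.1, -11.1]
force: [-6.4, -5.1, 3.6]
grip_width: 0.0139
```

```bash
python3 cc.py; python3 - <<'E'
from h import *
b=env.read_camera("scene")
cv2.imwrite("pics/g5.png",cv2.resize(b[160:220,255:325],None,fx=10,fy=10,interpolation=2)[:,:,::-1])
E
```

```text
{'time_s': 14.15, 'tool_pos': [0.5348, -0.1016, 0.0505], 'tool_rot': [-90.2226, 0.059, -11.1263], 'force': [-6.3901, -5.143, 3.584], 'grip_width': 0.0139, 'qpos': [-21.8148, 16.1386, 33.7117, 110.1657, -10.358, 56.7939, 5.4411]}
cradle mm [-59.13   1.65  50.54] F [-5.3 -6.3  3.6]
```

View pics/g5.png

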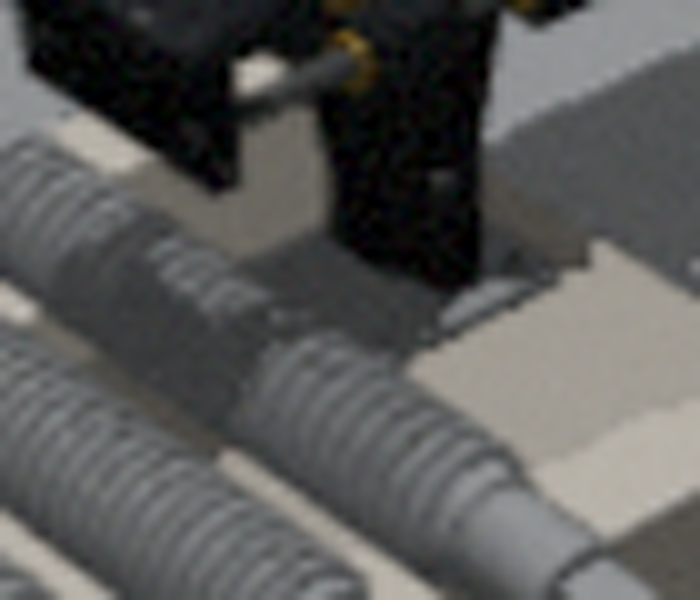

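Call:
carry_out(
  targets=[
    [[0, 0, -1.7], [0, 0, 0]],
    [[0, 0, -1.7], [0, 0, 0]],
    [[-2, 0, 0], [0, 0, 0]],
    [[-2, 0, 0], [0, 0, 0]],
    [[-2, 0, 0], [0, 0, 0]],
    [[0, 0, 2], [0, 0, 0]],
    [[0, 0, 2], [0, 0, 0]],
    [[0, 0, 0], [0, 0, 0]],
    [[0, 0, 0], [0, 0, 0]],
  ],
)

```text
time_s: 15.1
tool_pos: [0.5304, -0.096, 0.0505]
tool_rot: [-90.0, -0.0, -10.9]
force: [-0.5, -0.0, -1.3]
grip_width: 0.0137
```

```bash
python3 cc.py
```

```text
{'time_s': 15.1, 'tool_pos': [0.5304, -0.096, 0.0505], 'tool_rot': [-90.0012, -0.0137, -10.9457], 'force': [-0.485, -0.0402, -1.2536], 'grip_width': 0.0137, 'qpos': [-22.2637, 15.4011, 33.5882, 110.9549, -10.1434, 56.5237, 5.0541]}
cradle mm [-64.44   6.23  50.45] F [-0.5 -0.1 -1.3]
```

Call:
carry_out(
  targets=[
    [[0, 0, -1], [0, 0, 0]],
    [[1, 0, 0], [0, 0, 0]],
    [[0, 0, 0], [0, 0, 0]],
    [[0, 0, 0], [0, 0, 0]],
  ],
)

```text
time_s: 15.5
tool_pos: [0.5311, -0.0974, 0.0504]
tool_rot: [-90.0, -0.0, -11.0]
force: [0.7, -0.6, -1.9]
grip_width: 0.0135
```

Call:
carry_out(
  targets=[
    [[0.5, 0, 0], [0, 0, 0]],
    [[0.5, 0, 0], [0, 0, 0]],
    [[0, 0, 0], [0, 0, 0]],
    [[0, 0, 0], [0, 0, 0]],
  ],
)

```text
time_s: 15.9
tool_pos: [0.5317, -0.0975, 0.0505]
tool_rot: [-90.0, 0.0, -11.0]
force: [-2.2, 0.3, 0.8]
grip_width: 0.0137
```

Call:
carry_out(
  targets=[
    [[0.5, 0, 0], [0, 0, 0]],
    [[0.5, 0, 0], [0, 0, 0]],
    [[0, 0, 0], [0, 0, 0]],
    [[0, 0, 0], [0, 0, 0]],
  ],
)

```text
time_s: 16.3
tool_pos: [0.5318, -0.0975, 0.0505]
tool_rot: [-90.0, 0.2, -11.0]
force: [-5.7, 1.4, 4.6]
grip_width: 0.0135
```

```bash
python3 cc.py
```

```text
{'time_s': 16.3, 'tool_pos': [0.5318, -0.0975, 0.0505], 'tool_rot': [-89.9754, 0.1656, -10.9752], 'force': [-5.6694, 1.3786, 4.625], 'grip_width': 0.0135, 'qpos': [-22.0176, 15.742, 33.59, 110.5829, -10.3641, 56.8035, 5.3386]}
cradle mm [-62.87   5.04  50.48] F [-5.8  0.3  4.6]
```

Call:
carry_out(
  targets=[
    [[-1.2, 0, 0], [0, 0, 0]],
    [[0, 0, -2], [0, 0, 0]],
    [[0, 0, -2], [0, 0, 0]],
    [[0, 0, 0], [0, 0, 0]],
    [[0, 0, 0], [0, 0, 0]],
  ],
)

```text
time_s: 16.8
tool_pos: [0.5317, -0.1023, 0.0505]
tool_rot: [-90.0, -0.1, -11.0]
force: [-0.1, 0.5, -2.3]
grip_width: 0.0137
```

```bash
python3 cc.py
```

```text
{'time_s': 16.8, 'tool_pos': [0.5317, -0.1023, 0.0505], 'tool_rot': [-90.0469, -0.0922, -10.9965], 'force': [-0.1091, 0.5222, -2.2514], 'grip_width': 0.0137, 'qpos': [-21.7385, 15.6521, 33.7485, 110.7028, -10.296, 56.519, 5.7296]}
cradle mm [-62.04   0.36  50.52] F [-0.2  0.5 -2.3]
```

Call:
carry_out(
  targets=[
    [[0.5, 0, 0.4], [0, 0, 0]],
    [[0.5, 0, 0], [0, 0, 0]],
    [[0.5, 0, 0], [0, 0, 0]],
    [[0.5, 0.1, 0], [0, 0, 0]],
    [[0, 0, 0], [0, 0, 0]],
    [[0, 0, 0], [0, 0, 0]],
  ],
)

```text
time_s: 17.4
tool_pos: [0.5331, -0.1016, 0.0504]
tool_rot: [-90.0, 0.0, -11.0]
force: [-1.9, -0.1, 0.9]
grip_width: 0.014
```

Call:
carry_out(
  targets=[
    [[0.5, 0, 0], [0, 0, 0]],
    [[0.5, 0, 0], [0, 0, 0]],
    [[0, 0, 0], [0, 0, 0]],
    [[0, 0, 0], [0, 0, 0]],
  ],
)

```text
time_s: 17.8
tool_pos: [0.5342, -0.1016, 0.0504]
tool_rot: [-90.0, -0.0, -11.0]
force: [-1.8, -0.5, 2.1]
grip_width: 0.0141
```

```bash
python3 cc.py
```

```text
{'time_s': 17.8, 'tool_pos': [0.5342, -0.1016, 0.0504], 'tool_rot': [-89.995, -0.0049, -10.9674], 'force': [-1.7983, -0.4869, 2.1348], 'grip_width': 0.0141, 'qpos': [-21.6376, 16.0098, 33.6601, 110.3094, -10.5443, 56.7029, 5.8515]}
cradle mm [-59.73   1.48  50.44] F [-1.7 -0.8  2.1]
```

Call:
carry_out(
  targets=[
    [[0.5, 0, -0.3], [0, 0, 0]],
    [[0.5, 0, 0], [0, 0, 0]],
    [[0, 0, 0], [0, 0, 0]],
    [[0, 0, 0], [0, 0, 0]],
  ],
)

```text
time_s: 18.2
tool_pos: [0.5346, -0.1017, 0.0504]
tool_rot: [-90.0, 0.1, -11.0]
force: [-5.2, 1.4, 4.7]
grip_width: 0.0136
```

Call:
carry_out(
  targets=[
    [[0.5, 0, 0], [0, 0, 0]],
    [[0.3, 0, 0], [0, 0, 0]],
    [[0, 0, 0], [0, 0, 0]],
    [[0, 0, 0], [0, 0, 0]],
  ],
)

```text
time_s: 18.6
tool_pos: [0.5346, -0.1017, 0.0504]
tool_rot: [-90.0, 0.2, -11.0]
force: [-6.7, 0.7, 7.3]
grip_width: 0.0137
```

```bash
python3 cc.py
```

```text
{'time_s': 18.6, 'tool_pos': [0.5346, -0.1017, 0.0504], 'tool_rot': [-89.9549, 0.1635, -10.962], 'force': [-6.7195, 0.6837, 7.2973], 'grip_width': 0.0137, 'qpos': [-21.5278, 16.2028, 33.6362, 110.0934, -10.6823, 56.9316, 5.9861]}
cradle mm [-59.25   1.45  50.45] F [-6.7 -0.6  7.3]
```

Call:
carry_out(
  targets=[
    [[0, 0, 0.8], [0, 0, 0]],
    [[0, 0, -0.8], [0, 0, 0]],
    [[0, 0, -0.8], [0, 0, 0]],
    [[0, 0, 0.6], [0, 0, 0]],
    [[0, 0, 0], [0, 0, 0]],
    [[0, 0, 0], [0, 0, 0]],
  ],
)

```text
time_s: 19.2
tool_pos: [0.5347, -0.1017, 0.0504]
tool_rot: [-89.9, 0.2, -11.0]
force: [-6.7, 2.8, 7.4]
grip_width: 0.0133
```

```bash
python3 cc.py
```

```text
{'time_s': 19.2, 'tool_pos': [0.5347, -0.1017, 0.0504], 'tool_rot': [-89.9419, 0.1565, -10.9626], 'force': [-6.7406, 2.7646, 7.3607], 'grip_width': 0.0133, 'qpos': [-21.516, 16.2052, 33.6337, 110.0921, -10.6995, 56.925, 6.0041]}
cradle mm [-59.2    1.45  50.44] F [-7.1  1.4  7.4]
```

Call:
carry_out(
  targets=[
    [[-0.6, -0.4, 0], [0, 0, 0]],
    [[0, 0, 0], [0, 0, 0]],
    [[0, 0, 0], [0, 0, 0]],
  ],
)

```text
time_s: 19.5
tool_pos: [0.5347, -0.1017, 0.0505]
tool_rot: [-90.0, 0.1, -10.9]
force: [-4.4, 2.5, 2.3]
grip_width: 0.014
```

```bash
python3 cc.py
```

```text
{'time_s': 19.5, 'tool_pos': [0.5347, -0.1017, 0.0505], 'tool_rot': [-89.9669, 0.0745, -10.9492], 'force': [-4.4264, 2.4529, 2.2753], 'grip_width': 0.014, 'qpos': [-21.5587, 16.1387, 33.6395, 110.1612, -10.6405, 56.826, 5.9588]}
cradle mm [-59.18   1.46  50.47] F [-4.8  1.6  2.3]
```

Call:
carry_out(
  targets=[
    [[-0.3, 0, 0.4], [0, 0, 0]],
    [[0, 0, 0], [0, 0, 0]],
    [[0, 0, 0], [0, 0, 0]],
  ],
)

```text
time_s: 19.8
tool_pos: [0.5347, -0.1018, 0.0505]
tool_rot: [-90.0, 0.0, -11.0]
force: [-2.9, 2.1, -0.0]
grip_width: 0.0139
```

Call:
carry_out(
  targets=[
    [[0, 0, 0], [0, 0, 0]],
    [[0, 0, 0], [0, 0, 0]],
    [[0, 0, 0], [0, 0, 0]],
    [[0, 0, 0], [0, 0, 0]],
  ],
  jaw=0.3,
)

```text
time_s: 20.2
tool_pos: [0.5358, -0.1023, 0.0511]
tool_rot: [-90.0, -0.1, -11.0]
force: [-0.2, 0.2, 0.3]
grip_width: 0.0254
```

```bash
python3 cc.py
```

```text
{'time_s': 20.2, 'tool_pos': [0.5358, -0.1023, 0.0511], 'tool_rot': [-90.0074, -0.1008, -10.981], 'force': [-0.2404, 0.1718, 0.2882], 'grip_width': 0.0254, 'qpos': [-21.5858, 16.0902, 33.6745, 110.1296, -10.5833, 56.7225, 5.8973]}
cradle mm [-58.02   1.13  51.14] F [-0.3  0.1  0.3]
```

Call:
carry_out(
  targets=[
    [[0, -5, 0], [0, 0, 0]],
    [[0, -20, 0], [0, 0, 0]],
    [[0, -40, 0], [0, 0, 0]],
    [[0, -40, 0], [0, 0, 0]],
    [[0, -15, 20], [0, 0, 0]],
    [[0, 0, 40], [0, 0, 0]],
    [[0, 0, 45], [0, 0, 0]],
    [[0, 0, 45], [0, 0, 0]],
    [[0, 0, 45], [0, 0, 0]],
    [[0, 0, 40], [0, 0, 0]],
    [[0, 0, 0], [0, 0, 0]],
  ],
)

```text
time_s: 21.3
tool_pos: [0.5796, 0.1374, 0.1707]
tool_rot: [-89.8, 0.0, -10.4]
force: [-0.0, -0.4, 1.0]
grip_width: 0.0259
```

```bash
python3 cc.py; python3 - <<'E'
from h import *
a=env.read_camera("top");b=env.read_camera("scene");np.save("pics/top2.npy",a);np.save("pics/scene2.npy",b)
im=np.hstack([cv2.resize(a[130:230,305:405],None,fx=4,fy=4,interpolation=2),cv2.resize(b[150:230,250:330],None,fx=5,fy=5,interpolation=2)])
cv2.imwrite("pics/g6.png",im[:,:,::-1])
E
```

```text
{'time_s': 21.3, 'tool_pos': [0.5796, 0.1374, 0.1707], 'tool_rot': [-89.8059, 0.0109, -10.3737], 'force': [-0.0468, -0.4185, 0.995], 'grip_width': 0.0259, 'qpos': [-37.9259, 14.0929, 25.9617, 96.1464, -6.6593, 71.1866, -20.8715]}
cradle mm [-60.95 244.72 170.7 ] F [ 0.  -0.4  1. ]
```

View pics/g6.png

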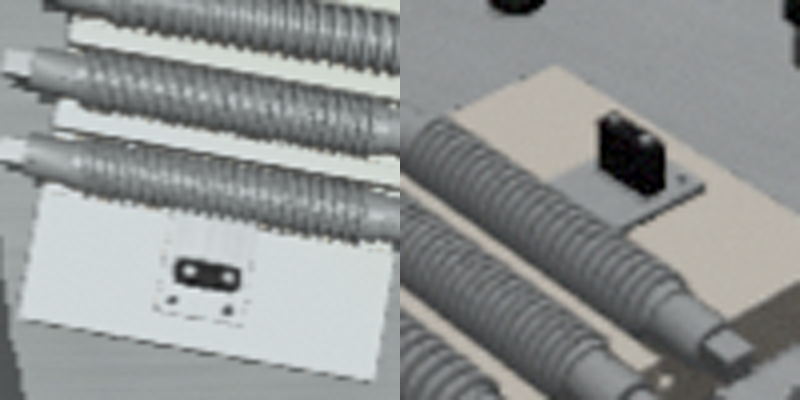

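```bash
python3 - <<'E'
from fit import *
from crad import *
im=np.load("pics/top2.npy");off=np.array([335,180])
g=im[off[1]:off[1]+40,off[0]:off[0]+40].max(2)
m=(g<110).astype(np.uint8);k,lab,st,_=cv2.connectedComponentsWithStats(m,connectivity=8)
j=1+np.argmax(st[1:,4]);m=cv2.morphologyEx((lab==j).astype(np.uint8),cv2.MORPH_CLOSE,np.ones((3,3))).astype(float);print(m.sum())
for x0,y0 in((534.7,-101.7),(532,-100)):
    r=minimize(lambda p:((hullmask("top",box(p[0]/1e3,p[1]/1e3,p[2],.04,(-.007,.007),(-.02,.02),(.005,.035)),off,(40,40))-m)**2).sum(),[x0,y0,-11],method='Nelder-Mead',options=dict(initial_simplex=[[x0,y0,-11],[x0+6,y0,-11],[x0,y0+6,-11],[x0,y0,-3]]))
    print(np.round(r.x,1),r.fun,RC.T@(np.array([r.x[0]/1e3,r.x[1]/1e3,0])-O)*1e3)
cv2.imwrite("pics/g7.png",cv2.resize(im[175:220,330:380],None,fx=12,fy=12,interpolation=2)[:,:,::-1])
E
```

```text
101.0
[ 535.7 -100.   -11.6] 7.02197265625 [-58.51255108   3.36232248   0.        ]
[ 535.6 -100.4  -10. ] 6.98583984375 [-58.55748871   2.92821049   0.        ]
```

View pics/g7.png

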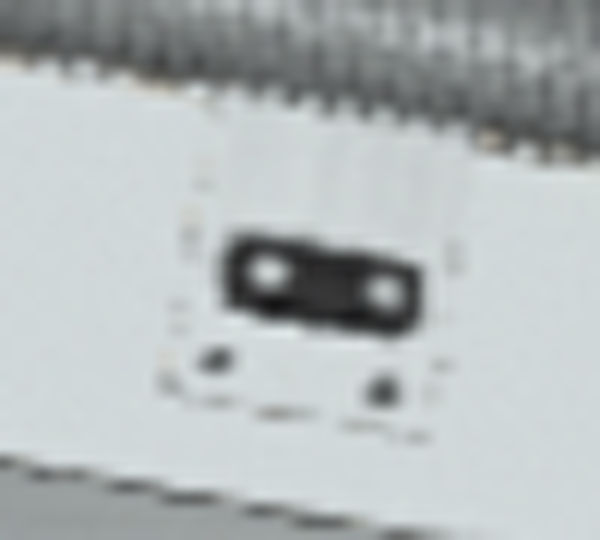

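```bash
python3 -c "
from cell import env
print(env.sign_off())"
```

```text
the job is handed in; nothing more can be done
None
```

The front spindle's thread pitch is 8 mm. The 8 mm leaf lies flat on the ledge with its comb fully home in the thread, and I have let go of it.

**Choice of leaf:** Periodicity measured in the pictures gave 8 mm for the front spindle and for the leaf nearest the robot (10 and 7 mm for the other two leaves). I therefore tried that leaf first, and it fitted, so the other two never left the tray.

**Feeling the fit:** With the leaf flat on the ledge and a push of about 6–7 N:
- **On the crests:** half a pitch to the side, it stopped hard.
- **Home:** it went 3.65 mm further in (3.7 mm expected for 8 mm), stopped firmly and held against about 6 N sideways.
- **Forces:** one force reading reached about 12 N vertically and 10 N along x, from pressing on the ledge, before I eased off. No reading reached the 20 N that counts as forcing.

**Last checks:** After release and retreat, the pictures show the leaf lying flat against the thread. The camera fit puts the bar at -58.5 mm in cradle x. The arm read -59.2 mm when home, against a nominal -58 mm, so they agree within calibration. Along the thread the camera reads about 1.5–2 mm off the arm, probably from shadow.

**Not checked:**
- The scene-camera reading of this leaf's pitch was unclear; the top camera gave 8 mm.
- The top-camera reading of the middle spindle's pitch was also off (9.3 mm, where the scene camera gave 7 mm).
- I did not re-measure the bottles, cap and carton, but the arm did not go near them. The job was handed in at about 21 s.

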